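# Put three phase capacitor blocks back in their own colour holders

### The job

The red, yellow and blue capacitor blocks each stand in the wrong holder: put every block into the holder of its own colour, using the empty grey spare holder to park one on the way. Set each block down upright and flat on the floor of its holder, without dropping it or tipping it over, let go of it, and leave the circuit board, copper bar and screwdriver where they lie.

Things in the scene. Friction and masses are not known exactly. Their poses are not given: they have to be found in the camera images.
- block_red_mid (a point): red capacitor block: loose upright box, 56 mm (its x) by 36 mm (its y) by 60 mm tall, 0.2 to 0.4 kg, red with cream labels on its two broad sides and two small studs on top that rise 8 mm above the box. The point is its centre, 30 mm above its underside; z up. Turned half round it is the same. Grip it across its 36 mm width (its y). At every start it stands in the yellow holder.
- block_yellow_mid (a point): yellow capacitor block: loose upright box, 56 mm (its x) by 36 mm (its y) by 60 mm tall, 0.2 to 0.4 kg, yellow with cream labels on its two broad sides and two small studs on top that rise 8 mm above the box. The point is its centre, 30 mm above its underside; z up. Turned half round it is the same. Grip it across its 36 mm width (its y). At every start it stands in the blue holder.
- block_blue_mid (a point): blue capacitor block: loose upright box, 56 mm (its x) by 36 mm (its y) by 60 mm tall, 0.2 to 0.4 kg, blue with cream labels on its two broad sides and two small studs on top that rise 8 mm above the box. The point is its centre, 30 mm above its underside; z up. Turned half round it is the same. Grip it across its 36 mm width (its y). At every start it stands in the red holder.
- holder_red_seat (a point): red holder: shallow red tray fixed to the bench, outside 84 mm (its x) by 64 mm (its y), rim 10 mm above the bench, with a floor 5 mm above the bench and two thin flush copper strips in it. The recess is 70 mm (x) by 50 mm (y) and 5 mm deep, and takes one block, long side along x (7 mm play on every side); a block stands flat on its floor. The point is the centre of the recess floor; z up.
- holder_yellow_seat (a point): yellow holder: shallow yellow tray fixed to the bench, outside 84 mm (its x) by 64 mm (its y), rim 10 mm above the bench, with a floor 5 mm above the bench and two thin flush copper strips in it. The recess is 70 mm (x) by 50 mm (y) and 5 mm deep, and takes one block, long side along x (7 mm play on every side); a block stands flat on its floor. The point is the centre of the recess floor; z up.
- holder_blue_seat (a point): blue holder: shallow blue tray fixed to the bench, outside 84 mm (its x) by 64 mm (its y), rim 10 mm above the bench, with a floor 5 mm above the bench and two thin flush copper strips in it. The recess is 70 mm (x) by 50 mm (y) and 5 mm deep, and takes one block, long side along x (7 mm play on every side); a block stands flat on its floor. The point is the centre of the recess floor; z up.
- holder_grey_seat (a point): grey holder (the spare, empty at every start): shallow dark grey tray fixed to the bench, outside 84 mm (its x) by 64 mm (its y), rim 10 mm above the bench, with a floor 5 mm above the bench and two thin flush copper strips in it. The recess is 70 mm (x) by 50 mm (y) and 5 mm deep, and takes one block, long side along x (7 mm play on every side); a block stands flat on its floor. The point is the centre of the recess floor; z up.
- board_mid (a point): bystander: loose green circuit board 60 mm (x) by 90 mm (y), 6 mm thick, up to 20 mm high over its components, lying on the bench; the point is the middle of the board. To be left alone.
- busbar_mid (a point): bystander: loose flat copper bar 30 mm (x) by 110 mm (y), 8 mm thick, with a bolt head 5 mm higher; the point is its centre. To be left alone.
- driver_grip (a point): bystander: loose screwdriver with an orange handle, 170 mm long, up to about 30 mm high, lying on the bench beyond the holders; the point is on its handle. To be left alone.
Things that resemble listed ones, but are neither listed nor needed, are in the scene too. Leave any green or turquoise look-alike of the part that bears block_blue_mid alone.

How it is judged (in metres and radians):
On the way:
1. one of the blocks has been set down in the grey spare holder and let go (((horizontal distance between block_red_mid and holder_grey_seat below 0.012 m and z of block_red_mid in the frame of holder_grey_seat between 0.026 and 0.034 m and angle between block_red_mid's own z axis and vertical below 0.1 rad and contact force between block_red and the fingers below 0.1 N) or (horizontal distance between block_yellow_mid and holder_grey_seat below 0.012 m and z of block_yellow_mid in the frame of holder_grey_seat between 0.026 and 0.034 m and angle between block_yellow_mid's own z axis and vertical below 0.1 rad and contact force between block_yellow and the fingers below 0.1 N) or (horizontal distance between block_blue_mid and holder_grey_seat below 0.012 m and z of block_blue_mid in the frame of holder_grey_seat between 0.026 and 0.034 m and angle between block_blue_mid's own z axis and vertical below 0.1 rad and contact force between block_blue and the fingers below 0.1 N))), for 0.2 s.
At the end, for the whole second after the job is handed in: Each block stands in the holder of its own colour: centre within 12 mm of the holder's centre seen from above, standing on the holder's floor (height within 4 mm), upright within 0.1 rad, released and at rest; the grey holder is empty again (horizontal distance between block_red_mid and holder_red_seat below 0.012 m and z of block_red_mid in the frame of holder_red_seat between 0.026 and 0.034 m and angle between each of block_red_mid, block_yellow_mid, block_blue_mid's own z axis and vertical below 0.1 rad and linear speed of each of block_red, block_yellow, block_blue below 0.02 m/s and horizontal distance between block_yellow_mid and holder_yellow_seat below 0.012 m and z of block_yellow_mid in the frame of holder_yellow_seat between 0.026 and 0.034 m and horizontal distance between block_blue_mid and holder_blue_seat below 0.012 m and z of block_blue_mid in the frame of holder_blue_seat between 0.026 and 0.034 m); the robot touches nothing.
It fails at once if a block is tipped over (more than 0.6 rad) (angle between any of block_red_mid, block_yellow_mid, block_blue_mid's own z axis and vertical above 0.6 rad).
It fails at once if a block is dropped: in the air, touching nothing, its underside more than 20 mm above a holder's floor ((height (world z) of block_red_mid above 0.055 m and contact force between block_red and anything else below 0.02 N) or (height (world z) of block_yellow_mid above 0.055 m and contact force between block_yellow and anything else below 0.02 N) or (height (world z) of block_blue_mid above 0.055 m and contact force between block_blue and anything else below 0.02 N)).
It fails at once if the circuit board, the copper bar or the screwdriver is moved more than 20 mm (distance of any of board_mid, busbar_mid, driver_grip from where it was at the start of the episode above 0.02 m).
It also fails if it takes over 112 s, if anything falls off the work surface, if the arm or the gripper's body presses on something with over 40 N, if the wrist force passes 120 N, or if a joint passes its speed limit or range.

### The arm

A 6-joint arm with a two-finger parallel gripper is mounted at the origin on the work surface. World frame = base frame: x ahead of the robot, y to its left, z up, the work surface at z = 0. Lengths are in m, angles in degrees, forces in N, time in s.
With the tool pointing down it reaches from about 0.25 to 0.725 m from the base axis. Payload 9.7 kg.
Tool frame: the origin (TCP) lies at the very end of the fingers, on their centre line; the grasp point (between the pads) lies tcp_to_grasp behind it (tcp_to_grasp is the distance from the TCP to the grasp point, in m); z points along the fingers, y is the direction in which the jaws open and shut (so a half turn about z gives the same grasp; the last joint's range is limited). The gripper opens to 85 mm and grips with 20 to 120 N. Pads are 22 mm wide; open, the fingers measure 114 mm over their backs; the gripper's body (76 mm by 85 mm) begins 54 mm behind the grasp point. The pads swing forward as they close: fully open they stand 13 mm farther back than shut.
Start: joints at [-69.786, 4.979, 10.078, 95.1, 0, 90], TCP at [0.19, -0.516, 0.231] pointing down, gripper open.
Joint ranges: [-179.16, 179.16], [-48.56, 103.87], [-65.8, 70.77], [-126.05, 130.52], [-82.76, 87.17], [-180, 180]. Speed limits (degrees/s): [127.2, 127.2, 147.25, 180, 180, 180].

### API

Orientations are given as [roll, pitch, yaw] about the fixed x, y, z axes, in that order (R = Rz(yaw) Ry(pitch) Rx(roll)).
In Python, from workcell import * gives the robot as it stands. The module is installed in compiled form; this text tells all that it offers.
- The arm moves only by the shell command python3 -m pendant 'ROWS' [FORCE]. ROWS is JSON, a list of rows, each a list of 3 entries, a list of its own where there are three numbers: the opening in per cent of the stroke, from 0 (shut) to 100 (fully open), then the shift along the world's x, y, z in mm, then the turn, a rotation vector about the world's x, y, z in degrees. A call has 1 to 20 rows; each row is the pose to reach, as a shift and turn from the pose measured when the call began; what a row does not reach only later rows make up. A row lasts 1/8 s, in which the tool goes at most 62.5 mm and 10.7 degrees, less where a joint would pass 70% of its speed; a pose out of reach is approached as far as the arm can. A call with a gripper value outside its range is refused whole. The fingers move at their own pace and stop on an object; FORCE is the grip in N (left out, the last holds). Time passes only in rows, so rows that repeat a pose let the fingers close. It gives the time, the measured TCP pose, the force and the opening at its end, in the units of the state.
- get_obs(): the state, without advancing time (a new reading comes with each control period).
- camera(name): name is "side" or "top" or "wrist"; returns a dict with "img" (384x512x3 uint8, red, green, blue), "fx", "fy", "cx", "cy" (pixels), "cam_to_world" (4x4, takes a point from camera to world coordinates); the wrist camera has in their place "T_tool_cam" (4x4, takes a point from camera to tool coordinates, whose origin is the TCP and whose axes are the flange's). Camera axes: x right, y down, z forward; pixel columns grow to the right and rows downward; lengths in m; the calibration is good to about 2 mm. A picture is of the moment at which its call begins: read the wrist's pose just before it. There is no depth.
- job_done(): hands the job in, once; it reports no verdict.
Trained networks look in a picture, given as the dict that the camera call returned (one of the last four; its "shot" number tells which), for a name from the list of things; names that differ only in an ending like _2 or _b are one class to them, and where a whole thing is asked for, a point or a joint stands for the part that bears it (a point fixed in the world has none). Each returns a list of dicts, best first, with "confidence" (0 to 1); they miss things now and then, are a little off and sometimes report something else, mostly with a low value. They report only what shows in the picture. A call takes as long as a camera call. They do not tell look-alikes from the thing itself.
- regions_of(picture, label): "region" (384x512 bool, what is visible of it).
- pinpoint(picture, label): "position" ([x, y, z] in m, in world coordinates, good to about 4 mm: a listed point, or the origin of a listed thing).
The state is a dict: "time": time; "q": joint angles; "qd": joint speeds; "joint_efforts": joint torques, N m; "ee_pos": TCP position; "tcp_rot": TCP orientation; "wrist_force": force on the tool from outside, world axes, zero at the start; "torque": the same for the moment, N m; "opening": finger opening in m.
Only numpy, scipy, OpenCV 4.12 (cv2) and the standard library are available. Lean on these libraries where they do the work, as an engineer would, in place of code of your own. Each camera call takes 0.05 s, during which the arm holds its last target. There are 200 camera calls.

## Working session

There is one attempt and no reset: what is moved stays moved. The work goes in short steps, Python scripts to look and compute and a shell command to move; the robot and the scene stay as the last step left them, time stands still between calls to the robot, and variables do not carry over. Pictures are saved under pics/ and viewed, about 12 in all and at most 16, crops included, and the job is handed in when it is done.

```bash
mkdir -p pics; cat > h.py <<'E'
from workcell import *
import numpy as np, cv2
N=["block_red_mid","block_yellow_mid","block_blue_mid","holder_red_seat","holder_yellow_seat","holder_blue_seat","holder_grey_seat","board_mid","busbar_mid","driver_grip"]
def save(p,n): cv2.imwrite(f"pics/{n}.png",p["img"][:,:,::-1])
def proj(p,X):
    c=np.linalg.inv(p["cam_to_world"])@np.r_[X,1]; return np.round([p["fx"]*c[0]/c[2]+p["cx"],p["fy"]*c[1]/c[2]+p["cy"]])
E
python3 - <<'E'
from h import *
s=get_obs(); print(s)
for c in ["top","side"]:
    p=camera(c); save(p,c+"0"); print(c,np.round(p["cam_to_world"],3).tolist(),p["fx"])
    for n in N:
        for r in pinpoint(p,n)[:3]: print(n,np.round(r["position"],4),round(r["confidence"],2),proj(p,r["position"]))
try: print(tcp_to_grasp)
except Exception as e: print(e)
E
```

```text
{'time': 0.0, 'q': array([-6.97856967e+01,  5.01114571e+00,  1.00342440e+01,  9.50976676e+01,
        5.24272124e-04,  9.00027093e+01]), 'qd': array([ 0.05544019,  0.04517181,  0.04111511, -0.05409858, -0.00099339,
        0.05012888]), 'joint_efforts': array([-4.48080773e-04, -5.20383918e+01,  4.64807332e+01,  1.61975215e-02,
       -1.06161892e-04, -1.49763832e-05]), 'ee_pos': array([ 0.18997051, -0.5159197 ,  0.23058073]), 'tcp_rot': array([-1.79925431e+02, -5.20745611e-04,  2.02115934e+01]), 'wrist_force': array([-0.4547356 , -0.28338375,  0.69140843]), 'torque': array([ 0.00330624,  0.0050579 , -0.05672429]), 'opening': 0.0853854424926488}
top [[-0.008, -0.996, 0.092, 0.514], [-1.0, 0.009, 0.015, 0.011], [-0.016, -0.091, -0.996, 1.137], [0.0, 0.0, 0.0, 1.0]] 414.0707793660728
block_red_mid [ 0.4776 -0.0307  0.036 ] 0.8 [283. 243.]
block_red_mid [ 0.4742 -0.0292  0.0022] 0.75 [282. 244.]
block_yellow_mid [ 0.4914 -0.2782  0.0336] 0.88 [377. 237.]
block_blue_mid [0.4012 0.2792 0.035 ] 0.92 [166. 273.]
block_blue_mid [0.5112 0.2153 0.0348] 0.64 [190. 231.]
block_blue_mid [0.5255 0.
[... 721 characters left out ...]
  0.0369] 0.56 [392. 183.]
block_blue_mid [0.5194 0.0972 0.0276] 0.86 [270. 249.]
block_blue_mid [0.5077 0.2102 0.0361] 0.6 [229. 276.]
block_blue_mid [0.4025 0.2778 0.0285] 0.6 [245. 332.]
holder_red_seat [ 0.4809 -0.0307  0.0331] 0.71 [329. 227.]
holder_red_seat [0.5119 0.2074 0.0023] 0.57 [229. 290.]
holder_yellow_seat [ 0.4753 -0.0289  0.0049] 0.78 [330. 241.]
holder_blue_seat [ 0.4921 -0.275   0.0058] 0.53 [388. 195.]
holder_grey_seat [0.6133 0.0132 0.004 ] 0.86 [264. 225.]
board_mid [0.6971 0.1737 0.002 ] 0.95 [177. 242.]
busbar_mid [ 0.648  -0.2001  0.0046] 0.85 [314. 186.]
busbar_mid [0.6917 0.1694 0.0008] 0.19 [181. 243.]
driver_grip [ 0.7927 -0.001   0.0106] 0.68 [211. 193.]
0.0187
```

```bash
python3 - <<'E'
import cv2
a=cv2.imread("pics/top0.png")[110:300,130:410]; cv2.imwrite("pics/top0c.png",cv2.resize(a,(800,543),interpolation=cv2.INTER_CUBIC))
E
```

```text
(no output)
```

View pics/top0c.png

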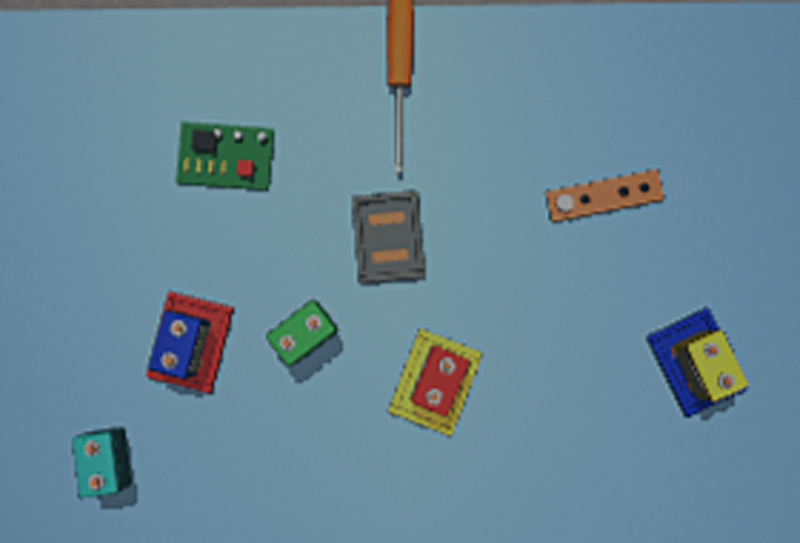

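View pics/side0.png

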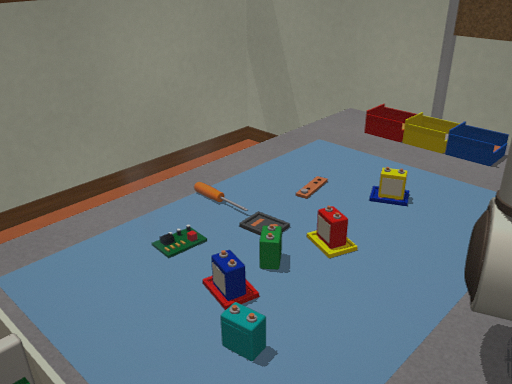

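Blue candidates in the side view are teal at (245,332), green at (270,249) and blue at (229,276). The blue one stands in the red tray, so it matches the description. Next I fit poses to the network regions.

```bash
cat >> h.py <<'E'
from scipy.optimize import minimize
from scipy.spatial.transform import Rotation as R
def wcam(p,s):
    T=np.eye(4); T[:3,:3]=R.from_euler("xyz",s["tcp_rot"],degrees=True).as_matrix(); T[:3,3]=s["ee_pos"]
    p["cam_to_world"]=T@p["T_tool_cam"]; return p
BL=(.056,.036,.005,.065); HO=(.084,.064,0,.010)
def box(x,y,a,d):
    P=np.array([[i*d[0]/2,j*d[1]/2,z] for i in(-1,1) for j in(-1,1) for z in d[2:]])
    return R.from_euler("z",a,degrees=True).apply(P)+[x,y,0]
def hull(p,P):
    c=np.c_[P,np.ones(len(P))]@np.linalg.inv(p["cam_to_world"]).T
    uv=np.c_[p["fx"]*c[:,0]/c[:,2]+p["cx"],p["fy"]*c[:,1]/c[:,2]+p["cy"]]
    m=np.zeros((384,512),np.uint8)
    cv2.fillConvexPoly(m,cv2.convexHull((uv*256).astype(np.int32)),255,cv2.LINE_AA,8)
    return m/255.
def best(p,lab,xy):
    # region of the detection nearest to xy
    u=proj(p,[*xy,.03]); rs=regions_of(p,lab); 
    f=lambda r: np.hypot(*(np.argwhere(r["region"]).mean(0)[::-1]-u)) if r["region"].any() else 1e9
    rs=[r for r in rs if f(r)<(60 if "T_tool_cam" not in p else 150)]
    return min(rs,key=f)["region"].astype(float) if rs else None
def fit(data,d,x0):
    # data: list of (picture, mask, occluder mask or None)
    g=lambda m: cv2.GaussianBlur(m,(0,0),2)
    def cost(v):
        t=0
        for p,m,o in data:
            h=hull(p,box(v[0]/1e3,v[1]/1e3,v[2],d))
            if o is not None: h=h*(1-o)
            t+=(g(h-m)**2).sum()/m.sum()
        return t
    bst=None
    for a in (x0[2],) if len(x0)==3 else range(0):pass
    for a in ([x0[2]] if x0[2] is not None else range(-80,100,20)):
        v=np.array([x0[0]*1e3,x0[1]*1e3,a],float)
        r=minimize(cost,v,method="Nelder-Mead",options=dict(initial_simplex=v+np.array([[0,0,0],[8,0,0],[0,8,0],[0,0,12]]),xatol=.05,fatol=1e-6))
        if bst is None or r.fun<bst.fun: bst=r
    a=(bst.x[2]+90)%180-90
    return np.r_[bst.x[:2],a,bst.fun]
E
sed -i '/range(0):pass/d' h.py
python3 - <<'E'
from h import *
pics=[camera(c) for c in("top","side")]
J=[("red","yellow",(.478,-.03)),("yellow","blue",(.49,-.279)),("blue","red",(.511,.213))]
for b,h,xy in J:
  for ps in (pics[:1],pics[1:],pics):
    D=[(p,best(p,f"block_{b}_mid",xy),None) for p in ps]; D=[d for d in D if d[1] is not None]
    rb=fit(D,BL,(*xy,None)) if D else None
    H=[(p,best(p,f"holder_{h}_seat",xy),hull(p,box(rb[0]/1e3,rb[1]/1e3,rb[2],BL))) for p in ps]
    H=[d for d in H if d[1] is not None]
    print(b,len(D),np.round(rb,2),"| holder",h,len(H),np.round(fit(H,HO,(*xy,None)),2) if H else None)
for ps in (pics[:1],pics[1:]):
  H=[(p,best(p,"holder_grey_seat",(.611,.012)),None) for p in ps]; H=[d for d in H if d[1] is not None]
  if H: print("grey",np.round(fit(H,HO,(.611,.012,None)),2))
print(np.round(camera("wrist")["T_tool_cam"],3).tolist())
E
```

```text
red 1 [ 4.7717e+02 -2.9930e+01 -2.2340e+01  5.0000e-02] | holder yellow 1 [ 4.7552e+02 -2.6030e+01 -2.0120e+01  1.0000e-01]
red 1 [ 4.7926e+02 -3.4270e+01 -3.1240e+01  2.0000e-02] | holder yellow 1 [ 4.7731e+02 -3.1770e+01 -2.5070e+01  3.0000e-02]
red 2 [ 4.7759e+02 -3.0910e+01 -3.0080e+01  8.0000e-02] | holder yellow 2 [ 4.7609e+02 -2.8230e+01 -2.2790e+01  1.6000e-01]
yellow 1 [ 4.9022e+02 -2.7959e+02  2.5190e+01  4.0000e-02] | holder blue 1 [ 4.9224e+02 -2.7537e+02  2.5750e+01  4.0000e-02]
yellow 1 [ 4.9163e+02 -2.8478e+02  2.5880e+01  1.0000e-02] | holder blue 1 [ 505.33 -309.67  -63.03    0.81]
yellow 2 [ 4.9031e+02 -2.8044e+02  2.6490e+01  6.0000e-02] | holder blue 2 [ 493.2  -277.43   26.82    1.1 ]
blue 1 [ 5.1297e+02  2.0998e+02 -1.1910e+01  4.0000e-02] | holder red 1 [ 5.1510e+02  2.0654e+02 -1.4020e+01  3.0000e-02]
blue 1 [ 5.1437e+02  2.0669e+02 -2.4080e+01  5.0000e-02] | holder red 1 [551.79 173.71 -38.74   0.87]
blue 2 [ 5.1287e+02  2.0880e+02 -2.3260e+01  1.1000e-01] | holder red 2 [516.09 203.68 -18.91   1.22]
grey [6.1355e+02 1.5310e+01 4.4400e+00 1.0000e-02]
grey [6.2447e+02 7.5400e+00 6.9650e+01 2.6000e-01]
[[-0.0, -0.945, -0.328, 0.084], [1.0, -0.0, -0.001, -0.0], [0.001, -0.328, 0.945, -0.143], [0.0, 0.0, 0.0, 1.0]]
```

```bash
python3 -m pendant '[[100,[30,24,-3],[0,0,1]],[100,[70,55,-8],[0,0,2]],[100,[110,87,-12],[0,0,3]],[100,[150,118,-16],[0,0,3]],[100,[190,150,-20],[0,0,4]],[100,[230,182,-25],[0,0,5]],[100,[270,213,-28],[0,0,6]],[100,[300,237,-30],[0,0,6]],[100,[300,237,-30],[0,0,6]],[100,[300,237,-30],[0,0,6]]]' 40
cat > look.py <<'E'
from h import *; import sys
# look.py name block x y a holder x y a   (mm, deg)
n,b,h=sys.argv[1:4]; v=[float(t) for t in sys.argv[4:]]
s=get_obs(); p=wcam(camera("wrist"),s); save(p,n)
print("tcp",np.round(s["ee_pos"]*1e3,1),np.round(s["tcp_rot"],2),"t",round(s["time"],2))
o=None
if b!="-":
    m=best(p,f"block_{b}_mid",(v[0]/1e3,v[1]/1e3)); r=fit([(p,m,None)],BL,(v[0]/1e3,v[1]/1e3,v[2])); print("block",np.round(r,2))
    o=hull(p,box(r[0]/1e3,r[1]/1e3,r[2],BL))
    im=p["img"].copy(); cv2.drawContours(im,cv2.findContours((o>.5).astype(np.uint8),0,1)[0],-1,(255,0,255),1); p["img"]=im
if h!="-":
    m=best(p,f"holder_{h}_seat",(v[0]/1e3,v[1]/1e3)); r=fit([(p,m,o)],HO,(v[0]/1e3,v[1]/1e3,v[2])); print("holder",np.round(r,2))
    im=p["img"].copy(); cv2.drawContours(im,cv2.findContours((hull(p,box(r[0]/1e3,r[1]/1e3,r[2],HO))>.5).astype(np.uint8),0,1)[0],-1,(0,255,255),1); p["img"]=im
save(p,n)
E
python3 look.py w_yel yellow blue 490.5 -280.5 26
```

```text
time: 3.8
ee_pos: [0.4898, -0.2792, 0.2012]
tcp_rot: [-180.0, 0.0, 26.2]
wrist_force: [0.7, -0.3, -0.1]
opening: 0.0853
tcp [ 489.8 -279.2  201.2] [-1.7999e+02  2.0000e-02  2.6240e+01] t 3.8
block [ 4.8863e+02 -2.8013e+02  2.3700e+01  3.0000e-02]
holder [ 4.8980e+02 -2.7656e+02  2.4280e+01  3.0000e-02]
```

View pics/w_yel.png

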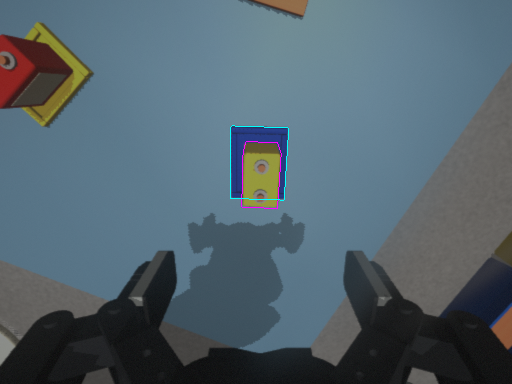

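Yellow block centred at (261,173) in the blue tray; the fitted outlines sit on both. Next the red block.

```bash
python3 -m pendant '[[100,[-2,40,0],[0,0,-8]],[100,[-4,80,0],[0,0,-17]],[100,[-6,120,0],[0,0,-26]],[100,[-8,160,0],[0,0,-35]],[100,[-10,200,0],[0,0,-44]],[100,[-12,235,0],[0,0,-50]],[100,[-12,248,0],[0,0,-51]],[100,[-12,248,0],[0,0,-51]],[100,[-12,248,0],[0,0,-51]]]'
python3 look.py w_red red yellow 478 -31 -25
```

```text
time: 5.08
ee_pos: [0.4371, -0.1455, 0.2016]
tcp_rot: [-177.2, 0.1, -20.1]
wrist_force: [-0.8, -0.6, 0.8]
opening: 0.0856
tcp [ 437.1 -145.5  201.6] [-1.7725e+02  1.0000e-01 -2.0060e+01] t 5.08
block [ 4.7612e+02 -3.1230e+01 -2.4020e+01  3.0000e-02]
holder [ 4.7299e+02 -2.7580e+01 -2.1770e+01  4.0000e-02]
```

View pics/w_red.png

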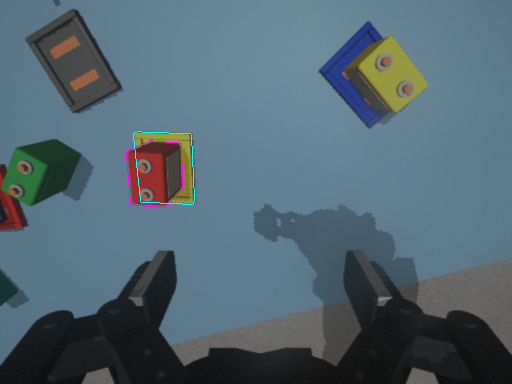

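```bash
python3 -m pendant '[[100,[10,30,0],[-1,0,-1]],[100,[20,60,0],[-2,1,-2]],[100,[30,90,0],[-3,1,-4]],[100,[38,112,0],[-3,1,-5]],[100,[39,114,0],[-3,1,-5]],[100,[39,114,0],[-3,1,-5]],[100,[39,114,0],[-3,1,-5]]]'
python3 look.py w_red2 red yellow 478 -31 -25
```

```text
time: 6.1
ee_pos: [0.4327, -0.1488, 0.2016]
tcp_rot: [-177.7, -0.0, -20.4]
wrist_force: [-1.2, 0.0, -0.2]
opening: 0.0856
tcp [ 432.7 -148.8  201.6] [-1.7767e+02 -1.0000e-02 -2.0370e+01] t 6.1
block [ 4.7602e+02 -3.1570e+01 -2.4790e+01  2.0000e-02]
holder [ 4.7332e+02 -2.7950e+01 -2.2150e+01  4.0000e-02]
```

```bash
python3 -c "
from h import *
s=get_obs();print({k:np.round(v,2) for k,v in s.items()})"
```

```text
{'time': np.float64(6.25), 'q': array([-20.4 ,  -8.18,  -6.11,  92.06,   2.33, 179.94]), 'qd': array([ 0.15, -0.01,  0.07,  0.01,  0.07,  0.02]), 'joint_efforts': array([-1.100e-01, -3.783e+01,  4.680e+01,  1.000e-02,  1.200e-01,
        0.000e+00]), 'ee_pos': array([ 0.43, -0.15,  0.2 ]), 'tcp_rot': array([-1.7767e+02, -1.0000e-02, -2.0350e+01]), 'wrist_force': array([-0.08, -0.59,  0.69]), 'torque': array([-0.  ,  0.05, -0.01]), 'opening': np.float64(0.09)}
```

Joint 6 is at its 180° limit. I'll use the half-turn-equivalent yaws, about 155°, instead.

```bash
python3 -m pendant '[[100,[5,10,0],[-2.2,0.8,8]],[100,[10,20,0],[-2.2,0.8,16]],[100,[10,20,0],[-2.2,0.8,16]],[100,[10,20,0],[-2.2,0.8,16]]]'
```

```text
time: 6.75
ee_pos: [0.4427, -0.1288, 0.2015]
tcp_rot: [-180.0, 0.3, -4.5]
wrist_force: [0.8, 0.3, 0.2]
opening: 0.0851
```

```bash
python3 -m pendant '[[100,[3,10,0],[0,0,10]],[100,[6,18,0],[0,0,20]],[100,[9,27,0],[0,0,30]],[100,[12,36,0],[0,0,40]],[100,[15,45,0],[0,0,50]],[100,[18,54,0],[0,0,60]],[100,[21,62,0],[0,0,70]],[100,[24,70,0],[0,0,80]],[100,[27,79,0],[0,0,90]],[100,[30,88,0],[0,0,100]],[100,[33,97,0],[0,0,110]],[100,[33,97,0],[0,0,120]],[100,[33,97,0],[0,0,130]],[100,[33,97,0],[0,0,140]],[100,[33,97,0],[0,0,150]],[100,[33,97,0],[0,0,160]],[100,[33,97,0],[0,0,160]],[100,[33,97,0],[0,0,160]]]'
python3 look.py w_red3 red yellow 476 -31 -25
```

```text
time: 9.0
ee_pos: [0.4756, -0.0321, 0.2015]
tcp_rot: [-180.0, 0.3, 155.2]
wrist_force: [0.1, -0.2, -0.1]
opening: 0.0854
tcp [475.6 -32.1 201.5] [-179.98    0.31  155.19] t 9.0
block [ 4.7619e+02 -3.1540e+01 -2.3990e+01  1.0000e-02]
holder [ 4.7371e+02 -2.9180e+01 -2.2060e+01  3.0000e-02]
```

View pics/w_red3.png

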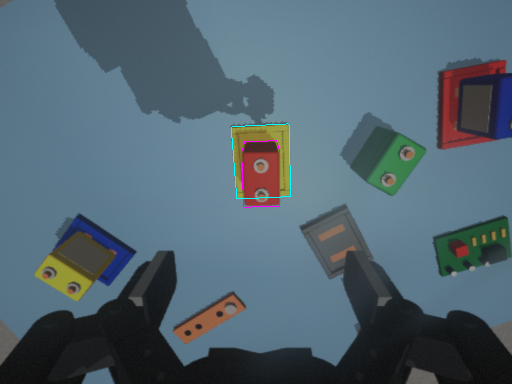

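Red block is between (243,141) and (281,206), well under the jaws. Descend and grip.

```bash
python3 -m pendant '[[100,[0,0,-30],[0,0,1]],[100,[0.5,0.5,-65],[0,0,1]],[100,[0.5,0.5,-100],[0,0,1]],[100,[0.5,0.5,-135],[0,0,1]],[100,[0.5,0.5,-160],[0,0,1]],[100,[0.5,0.5,-174],[0,0,1]],[100,[0.5,0.5,-175],[0,0,1]],[0,[0.5,0.5,-175],[0,0,1]],[0,[0.5,0.5,-175],[0,0,1]],[0,[0.5,0.5,-175],[0,0,1]],[0,[0.5,0.5,-175],[0,0,1]],[0,[0.5,0.5,-175],[0,0,1]],[0,[0.5,0.5,-175],[0,0,1]]]' 50
```

```text
time: 10.78
ee_pos: [0.4768, -0.0314, 0.0274]
tcp_rot: [180.0, 0.4, 156.3]
wrist_force: [0.2, 0.7, 6.3]
opening: 0.0356
```

```bash
python3 -m pendant '[[0,[0,0,5],[0,0,0]],[0,[0,0,15],[0,0,0]],[0,[5,0,35],[0,0,0]],[0,[15,-5,60],[0,0,0]],[0,[30,-10,90],[0,0,5]],[0,[45,-20,120],[0,0,12]],[0,[55,-30,145],[0,0,20]],[0,[60,-30,155],[0,0,25]],[0,[60,-30,155],[0,0,28]],[0,[60,-30,155],[0,0,28]],[0,[60,-30,155],[0,0,28]]]'
python3 look.py w_grey - grey 613 14 4
```

```text
time: 12.15
ee_pos: [0.5366, -0.0613, 0.1823]
tcp_rot: [180.0, 0.4, -175.7]
wrist_force: [0.4, -0.1, -4.0]
opening: 0.0356
tcp [536.6 -61.3 182.3] [ 179.98    0.37 -175.72] t 12.15
holder [6.107e+02 1.680e+01 6.390e+00 3.400e-01]
```

View pics/w_grey.png

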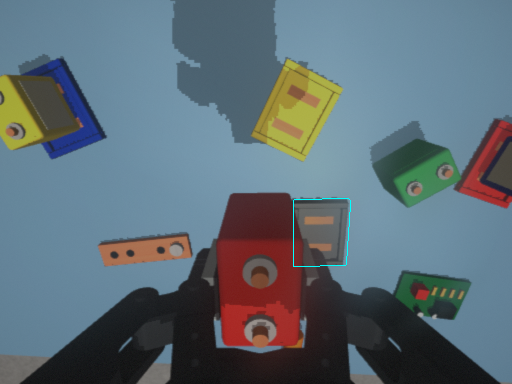

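```bash
python3 -m pendant '[[0,[5,-15,0],[0,0,0]],[0,[10,-40,0],[0,0,0]],[0,[10,-55,0],[0,0,0]],[0,[10,-55,0],[0,0,0]],[0,[10,-55,0],[0,0,0]]]'
python3 look.py w_grey2 - grey 613 14 4; python3 look.py w_y2 - yellow 474 -29 -22
```

```text
time: 12.88
ee_pos: [0.5465, -0.1163, 0.1823]
tcp_rot: [180.0, 0.4, -175.7]
wrist_force: [-0.4, -0.3, -2.5]
opening: 0.0353
tcp [ 546.5 -116.3  182.3] [ 179.97    0.36 -175.72] t 12.88
holder [6.121e+02 1.391e+01 5.950e+00 2.000e-02]
tcp [ 546.5 -115.9  182.4] [ 179.97    0.38 -175.67] t 12.97
holder [ 4.7387e+02 -2.9470e+01 -2.1460e+01  1.0000e-02]
```

View pics/w_grey2.png

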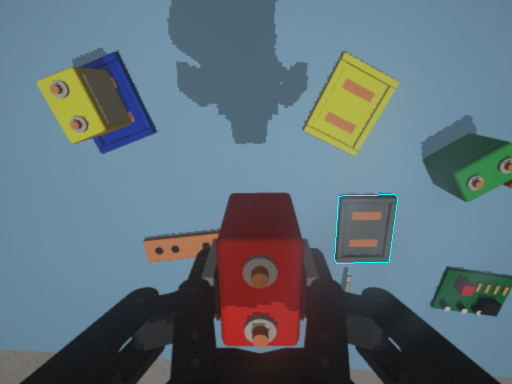

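Grey holder fits cleanly at pixel (366,229). Carry red there and stop just above.

```bash
python3 -m pendant '[[0,[10,20,0],[0,0,0]],[0,[25,50,0],[0,0,0]],[0,[40,80,0],[0,0,1]],[0,[55,108,0],[0,0,1]],[0,[64,126,-10],[0,0,1]],[0,[66,130,-40],[0,0,1]],[0,[66,130,-75],[0,0,1]],[0,[66,130,-105],[0,0,1]],[0,[66,130,-130],[0,0,1]],[0,[66,130,-140],[0,0,1]],[0,[66,130,-147],[0,0,1]],[0,[66,130,-147],[0,0,1]]]'
```

```text
time: 14.58
ee_pos: [0.6127, 0.0141, 0.0356]
tcp_rot: [180.0, 0.4, -174.7]
wrist_force: [0.1, 0.8, -3.0]
opening: 0.0357
```

```bash
python3 -m pendant '[[0,[0,0,-4],[0,0,0]],[0,[0,0,-8],[0,0,0]],[0,[0,0,-8.5],[0,0,0]],[0,[0,0,-8.5],[0,0,0]],[60,[0,0,-8.5],[0,0,0]],[60,[0,0,-8.5],[0,0,0]],[60,[0,0,-8.5],[0,0,0]],[60,[0,0,-8.5],[0,0,0]],[60,[0,0,-8.5],[0,0,0]],[60,[0,0,10],[0,0,0]],[60,[0,0,40],[0,0,0]],[60,[0,0,80],[0,0,0]],[60,[0,0,120],[0,0,0]],[60,[0,0,150],[0,0,0]],[60,[0,0,165],[0,0,0]],[60,[0,0,165],[0,0,0]]]'
python3 look.py w_grey3 red grey 612 14 5.5
```

```text
time: 16.58
ee_pos: [0.6131, 0.0141, 0.2018]
tcp_rot: [180.0, 0.5, -174.7]
wrist_force: [-0.3, -0.2, -0.9]
opening: 0.0515
tcp [613.1  14.1 201.8] [ 179.99    0.5  -174.66] t 16.57
block [6.1228e+02 1.4040e+01 6.5400e+00 2.0000e-02]
holder [6.1198e+02 1.4020e+01 5.1100e+00 3.0000e-02]
```

View pics/w_grey3.png

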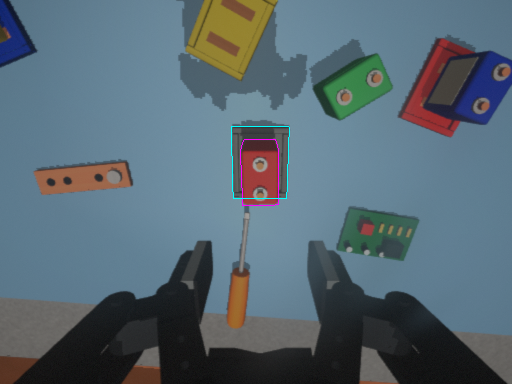

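Red stands centred in the grey tray at (260,170). Now yellow.

```bash
python3 -m pendant '[[100,[-12,-30,0],[0,0,2]],[100,[-30,-70,0],[0,0,4]],[100,[-48,-112,0],[0,0,7]],[100,[-66,-155,0],[0,0,10]],[100,[-84,-198,0],[0,0,13]],[100,[-102,-240,0],[0,0,16]],[100,[-118,-280,0],[0,0,19]],[100,[-124,-294,0],[0,0,19]],[100,[-124,-294,0],[0,0,19]],[100,[-124,-294,0],[0,0,19]]]'
python3 look.py w_yel2 yellow blue 489 -280 25
```

```text
time: 17.98
ee_pos: [0.4886, -0.2789, 0.1988]
tcp_rot: [179.9, 0.3, -155.6]
wrist_force: [0.2, 0.3, 0.7]
opening: 0.0857
tcp [ 488.6 -278.9  198.8] [ 179.93    0.27 -155.63] t 17.98
block [ 4.8819e+02 -2.8067e+02  2.4160e+01  2.0000e-02]
holder [ 4.9098e+02 -2.7668e+02  2.4890e+01  3.0000e-02]
```

```bash
python3 -m pendant '[[100,[0,-1,-20],[0,0,0]],[100,[0,-1.5,-55],[0,0,0]],[100,[0,-1.5,-95],[0,0,0]],[100,[0,-1.5,-130],[0,0,0]],[100,[0,-1.5,-160],[0,0,0]],[100,[0,-1.5,-172],[0,0,0]],[100,[0,-1.5,-172],[0,0,0]],[0,[0,-1.5,-172],[0,0,0]],[0,[0,-1.5,-172],[0,0,0]],[0,[0,-1.5,-172],[0,0,0]],[0,[0,-1.5,-172],[0,0,0]],[0,[0,-1.5,-172],[0,0,0]],[0,[0,-1.5,-172],[0,0,0]]]' 50
```

```text
time: 19.75
ee_pos: [0.4892, -0.2807, 0.0281]
tcp_rot: [-180.0, 0.3, -155.6]
wrist_force: [-0.6, 1.4, 5.9]
opening: 0.0356
```

```bash
python3 -m pendant '[[0,[0,0,5],[0,0,0]],[0,[0,0,20],[0,0,0]],[0,[0,0,45],[0,0,0]],[0,[-1,10,70],[0,0,-2]],[0,[-2,30,90],[0,0,-5]],[0,[-4,60,100],[0,0,-10]],[0,[-6,95,100],[0,0,-16]],[0,[-8,130,100],[0,0,-23]],[0,[-10,165,100],[0,0,-30]],[0,[-12,200,100],[0,0,-36]],[0,[-14,230,100],[0,0,-42]],[0,[-15,247,100],[0,0,-46]],[0,[-15,251,95],[0,0,-46]],[0,[-15,251,70],[0,0,-46]],[0,[-15,251,45],[0,0,-46]],[0,[-15,251,25],[0,0,-46]],[0,[-15,251,12],[0,0,-46]],[0,[-15,251,8],[0,0,-46]],[0,[-15,251,8],[0,0,-46]]]'
```

```text
time: 22.12
ee_pos: [0.4744, -0.0298, 0.0364]
tcp_rot: [-180.0, 0.4, 158.4]
wrist_force: [-0.1, -0.1, -1.5]
opening: 0.0354
```

```bash
python3 -m pendant '[[0,[0,0,-4],[0,0,0]],[0,[0,0.5,-8],[0,0,0]],[0,[0,0.5,-8.5],[0,0,0]],[0,[0,0.5,-8.5],[0,0,0]],[60,[0,0.5,-8.5],[0,0,0]],[60,[0,0.5,-8.5],[0,0,0]],[60,[0,0.5,-8.5],[0,0,0]],[60,[0,0.5,-8.5],[0,0,0]],[60,[0,0.5,-8.5],[0,0,0]],[60,[0,0,10],[0,0,0]],[60,[0,0,40],[0,0,0]],[60,[0,0,80],[0,0,0]],[60,[0,0,120],[0,0,0]],[60,[0,0,150],[0,0,0]],[60,[0,0,165],[0,0,0]],[60,[0,0,165],[0,0,0]]]'
python3 look.py w_y3 yellow yellow 474 -29 -22;  python3 look.py w_b1 blue red 513 209 -16
```

```text
time: 24.12
ee_pos: [0.4748, -0.0299, 0.2024]
tcp_rot: [180.0, 0.4, 158.4]
wrist_force: [-0.8, 1.0, 0.0]
opening: 0.0514
tcp [474.8 -29.9 202.4] [180.     0.44 158.42] t 24.12
block [ 4.7397e+02 -2.9610e+01 -2.2490e+01  2.0000e-02]
holder [ 4.7389e+02 -2.9280e+01 -2.1810e+01  3.0000e-02]
tcp [474.  -29.8 200.2] [-179.94    0.25  158.42] t 24.27
block [511.6  210.74 -19.04   0.  ]
holder [ 5.1309e+02  2.0563e+02 -1.3820e+01  3.0000e-02]
```

View pics/w_y3.png

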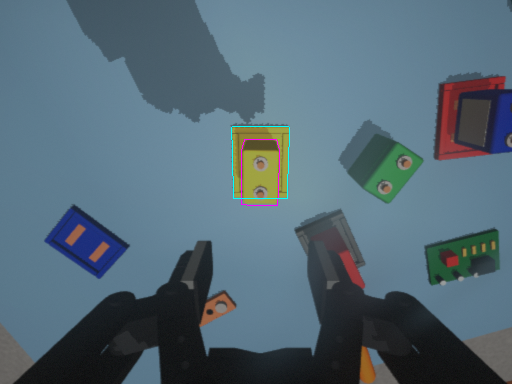

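Yellow stands centred in its tray at (260,170). Now the blue block.

```bash
python3 -m pendant '[[60,[4,25,0],[0,0,1]],[60,[10,65,0],[0,0,2]],[60,[17,108,0],[0,0,3]],[60,[24,150,0],[0,0,4]],[60,[31,195,0],[0,0,4]],[60,[36,230,0],[0,0,4]],[75,[37,240,0],[0,0,4]],[75,[37,240,0],[0,0,4]],[75,[37,240,0],[0,0,4]]]'
python3 look.py w_b2 blue red 512 210 -17
```

```text
time: 25.55
ee_pos: [0.5109, 0.2092, 0.2004]
tcp_rot: [-179.9, 0.3, 162.4]
wrist_force: [-0.1, 0.1, 0.2]
opening: 0.0642
tcp [510.9 209.2 200.4] [-179.92    0.26  162.37] t 25.55
block [ 5.1082e+02  2.0842e+02 -1.5810e+01  2.0000e-02]
holder [ 5.1321e+02  2.0454e+02 -1.4730e+01  3.0000e-02]
```

View pics/w_b2.png

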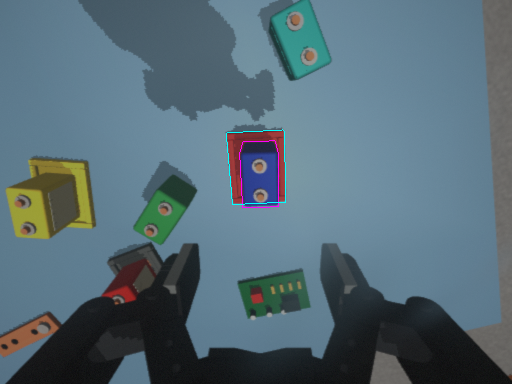

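Blue block at (260,174) in the red tray. The green look-alike at (165,208) and the teal one at (300,40) stand clear.

```bash
python3 -m pendant '[[75,[0,-0.5,-20],[0,0,1]],[75,[0,-0.5,-55],[0,0,2]],[75,[0,-0.5,-95],[0,0,2]],[75,[0,-0.5,-130],[0,0,2]],[75,[0,-0.5,-160],[0,0,2]],[75,[0,-0.5,-173],[0,0,2]],[75,[0,-0.5,-173],[0,0,2]],[0,[0,-0.5,-173],[0,0,2]],[0,[0,-0.5,-173],[0,0,2]],[0,[0,-0.5,-173],[0,0,2]],[0,[0,-0.5,-173],[0,0,2]],[0,[0,-0.5,-173],[0,0,2]],[0,[0,-0.5,-173],[0,0,2]]]' 50
```

```text
time: 27.32
ee_pos: [0.512, 0.2091, 0.0292]
tcp_rot: [180.0, 0.4, 164.4]
wrist_force: [-0.8, -1.3, 5.8]
opening: 0.0353
```

```bash
python3 -m pendant '[[0,[0,0,5],[0,0,0]],[0,[0,0,20],[0,0,0]],[0,[0,0,50],[0,0,0]],[0,[0,0,85],[0,0,0]],[0,[0,-15,115],[0,0,0]],[0,[-2,-45,130],[0,0,2]],[0,[-4,-80,130],[0,0,4]],[0,[-5,-120,130],[0,0,8]],[0,[-7,-160,130],[0,0,12]],[0,[-9,-200,130],[0,0,16]],[0,[-11,-240,130],[0,0,20]],[0,[-13,-280,130],[0,0,24]],[0,[-14,-320,130],[0,0,28]],[0,[-16,-360,130],[0,0,32]],[0,[-18,-400,130],[0,0,36]],[0,[-19,-440,130],[0,0,39]],[0,[-20,-470,130],[0,0,40]],[0,[-21,-486,130],[0,0,40]],[0,[-21,-486,130],[0,0,40]],[0,[-21,-486,130],[0,0,40]]]'
```

```text
time: 29.82
ee_pos: [0.491, -0.2762, 0.1595]
tcp_rot: [180.0, 0.4, -155.6]
wrist_force: [0.3, 0.3, -3.6]
opening: 0.0356
```

```bash
python3 -m pendant '[[0,[0,0,-20],[0,0,0]],[0,[0,0,-50],[0,0,0]],[0,[0,0,-80],[0,0,0]],[0,[0,0,-105],[0,0,0]],[0,[0,0,-118],[0,0,0]],[0,[0,0,-122],[0,0,0]],[0,[0,0,-126],[0,0,0]],[0,[0,0,-130],[0,0,0]],[0,[0,0,-130.5],[0,0,0]],[0,[0,0,-130.5],[0,0,0]]]'
```

```text
time: 31.08
ee_pos: [0.4912, -0.2763, 0.0293]
tcp_rot: [180.0, 0.4, -155.6]
wrist_force: [1.1, 0.2, -2.3]
opening: 0.0355
```

```bash
python3 -m pendant '[[0,[0,0,-1],[0,0,0]],[0,[0,0,-1],[0,0,0]],[60,[0,0,-1],[0,0,0]],[60,[0,0,-1],[0,0,0]],[60,[0,0,-1],[0,0,0]],[60,[0,0,-1],[0,0,0]],[60,[0,0,-1],[0,0,0]],[60,[0,0,20],[0,0,0]],[60,[0,0,50],[0,0,0]],[60,[0,0,90],[0,0,0]],[60,[0,0,130],[0,0,0]],[60,[0,0,160],[0,0,0]],[60,[0,0,171],[0,0,0]],[60,[0,0,171],[0,0,0]]]'
python3 look.py w_b3 blue blue 490 -276 24.5
```

```text
time: 32.83
ee_pos: [0.4913, -0.2763, 0.2001]
tcp_rot: [180.0, 0.4, -155.6]
wrist_force: [0.1, 1.0, -0.4]
opening: 0.0511
tcp [ 491.3 -276.3  200.1] [ 179.99    0.44 -155.64] t 32.83
block [ 4.9046e+02 -2.7655e+02  2.5220e+01  2.0000e-02]
holder [ 4.9106e+02 -2.7683e+02  2.4520e+01  3.0000e-02]
```

View pics/w_b3.png

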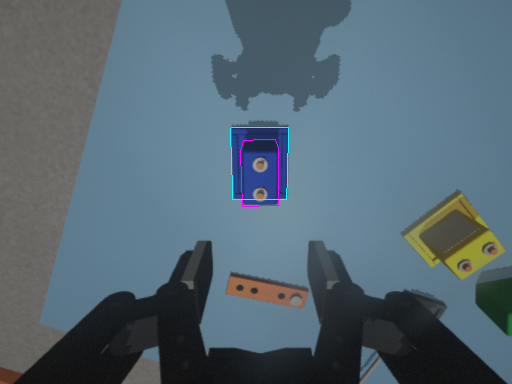

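Blue stands centred in its tray at (260,171). Fetch red from grey.

```bash
python3 -m pendant '[[75,[12,30,0],[0,0,-2]],[75,[30,70,0],[0,0,-4]],[75,[48,112,0],[0,0,-7]],[75,[66,155,0],[0,0,-10]],[75,[84,198,0],[0,0,-13]],[75,[102,242,0],[0,0,-16]],[75,[115,276,0],[0,0,-18]],[75,[121,290,0],[0,0,-18]],[75,[121,290,0],[0,0,-18]],[75,[121,290,0],[0,0,-18]]]'
python3 look.py w_g4 red grey 612 14 5.5
```

```text
time: 34.22
ee_pos: [0.6114, 0.0129, 0.1984]
tcp_rot: [179.9, 0.3, -173.7]
wrist_force: [0.7, 0.1, 0.1]
opening: 0.0643
tcp [611.4  12.9 198.4] [ 179.88    0.32 -173.67] t 34.23
block [6.1266e+02 1.3980e+01 5.3000e+00 2.0000e-02]
holder [6.1241e+02 1.4010e+01 4.5500e+00 2.0000e-02]
```

```bash
python3 -m pendant '[[75,[1,1,-20],[0,0,0]],[75,[1,1,-55],[0,0,0]],[75,[1,1,-95],[0,0,0]],[75,[1,1,-130],[0,0,0]],[75,[1,1,-160],[0,0,0]],[75,[1,1,-171],[0,0,0]],[75,[1,1,-171],[0,0,0]],[0,[1,1,-171],[0,0,0]],[0,[1,1,-171],[0,0,0]],[0,[1,1,-171],[0,0,0]],[0,[1,1,-171],[0,0,0]],[0,[1,1,-171],[0,0,0]],[0,[1,1,-171],[0,0,0]]]' 50
```

```text
time: 36.0
ee_pos: [0.6135, 0.0139, 0.0295]
tcp_rot: [179.9, 0.5, -173.7]
wrist_force: [-0.6, -0.9, 6.6]
opening: 0.0354
```

```bash
python3 -m pendant '[[0,[0,0,5],[0,0,0]],[0,[0,0,20],[0,0,0]],[0,[0,0,50],[0,0,0]],[0,[0,0,85],[0,0,0]],[0,[-5,10,115],[0,0,-1]],[0,[-18,35,130],[0,0,-4]],[0,[-35,67,130],[0,0,-8]],[0,[-52,100,130],[0,0,-12]],[0,[-70,134,130],[0,0,-16]],[0,[-87,168,130],[0,0,-19]],[0,[-98,188,130],[0,0,-21]],[0,[-99.5,191,130],[0,0,-21]],[0,[-99.5,191,110],[0,0,-21]],[0,[-99.5,191,80],[0,0,-21]],[0,[-99.5,191,50],[0,0,-21]],[0,[-99.5,191,30],[0,0,-21]],[0,[-99.5,191,17],[0,0,-21]],[0,[-99.5,191,13],[0,0,-21]],[0,[-99.5,191,13],[0,0,-21]]]'
```

```text
time: 38.38
ee_pos: [0.5143, 0.2048, 0.0431]
tcp_rot: [179.9, 0.5, 165.3]
wrist_force: [-0.2, 0.2, -2.5]
opening: 0.0351
```

```bash
python3 -c "
from h import *
p=camera('side');a=p['img'][200:340,150:310,::-1];cv2.imwrite('pics/s_red.png',cv2.resize(a,(800,700))[:600])"
```

```text
(no output)
```

View pics/s_red.png

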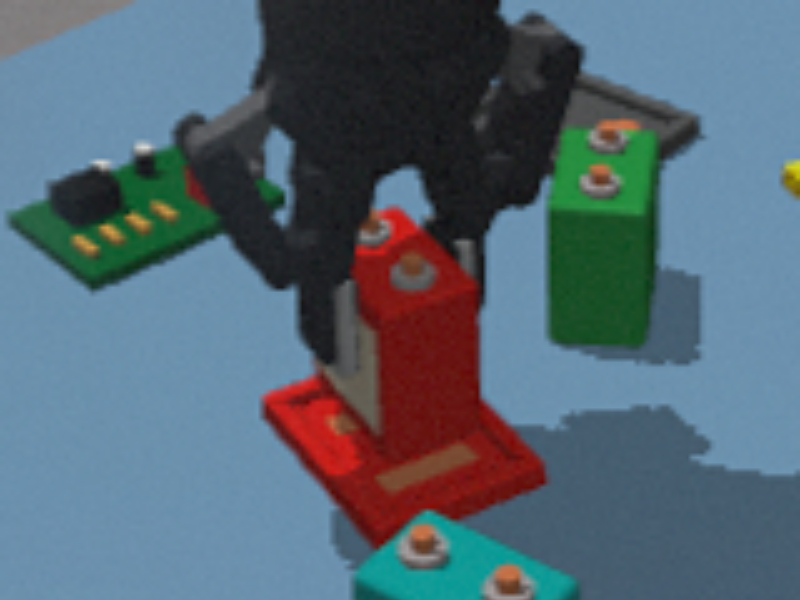

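The red block hangs over the middle of the red tray (bottom near (425,445) in the crop) and the gripper clears the green block. Lower and release.

```bash
python3 -m pendant '[[0,[0,0,-5],[0,0,0]],[0,[0,0,-10],[0,0,0]],[0,[0,0,-14],[0,0,0]],[0,[0,0,-14.5],[0,0,0]],[0,[0,0,-14.5],[0,0,0]],[60,[0,0,-14.5],[0,0,0]],[60,[0,0,-14.5],[0,0,0]],[60,[0,0,-14.5],[0,0,0]],[60,[0,0,-14.5],[0,0,0]],[60,[0,0,-14.5],[0,0,0]],[60,[0,0,5],[0,0,0]],[60,[0,0,35],[0,0,0]],[60,[0,0,75],[0,0,0]],[60,[0,0,115],[0,0,0]],[60,[0,0,145],[0,0,0]],[60,[0,0,157],[0,0,0]],[60,[0,0,157],[0,0,0]]]'
python3 look.py w_r9 red red 513 205 -15
python3 - <<'E'
from h import *
for c in("top","side"):
    p=camera(c); save(p,c+"9")
    for n in N:
        r=pinpoint(p,n)[:1]
        if r: print(c,n,np.round(r[0]["position"],3),round(r[0]["confidence"],2))
E
```

```text
time: 40.55
ee_pos: [0.5147, 0.205, 0.2003]
tcp_rot: [179.8, 0.6, 165.3]
wrist_force: [-0.5, -0.8, -0.3]
opening: 0.0509
tcp [514.7 205.  200.3] [179.85   0.58 165.29] t 40.55
block [ 5.1323e+02  2.0504e+02 -1.4340e+01  2.0000e-02]
holder [ 5.1302e+02  2.0446e+02 -1.3840e+01  3.0000e-02]
top block_red_mid [0.516 0.204 0.036] 0.45
top block_yellow_mid [ 0.475 -0.025  0.035] 0.74
top block_blue_mid [ 0.493 -0.271  0.032] 0.8
top holder_red_seat [0.512 0.203 0.006] 0.69
top holder_yellow_seat [ 0.475 -0.032  0.002] 0.95
top holder_blue_seat [ 0.493 -0.276  0.008] 0.88
top holder_grey_seat [0.611 0.012 0.001] 0.7
top board_mid [0.694 0.173 0.004] 0.75
top busbar_mid [ 0.655 -0.192  0.002] 0.73
top driver_grip [0.793 0.002 0.017] 0.72
side block_red_mid [0.518 0.207 0.033] 0.91
side block_yellow_mid [ 0.475 -0.031  0.033] 0.61
side block_blue_mid [0.406 0.281 0.031] 0.9
side holder_red_seat [0.514 0.207 0.002] 0.63
side holder_yellow_seat [ 0.473 -0.024  0.006] 0.8
side holder_blue_seat [ 0.496 -0.269  0.004] 0.63
side holder_grey_seat [0.613 0.014 0.003] 0.88
side board_mid [0.698 0.175 0.004] 0.67
side busbar_mid [ 0.648 -0.194  0.004] 0.86
side driver_grip [0.794 0.001 0.014] 0.92
```

View pics/w_r9.png

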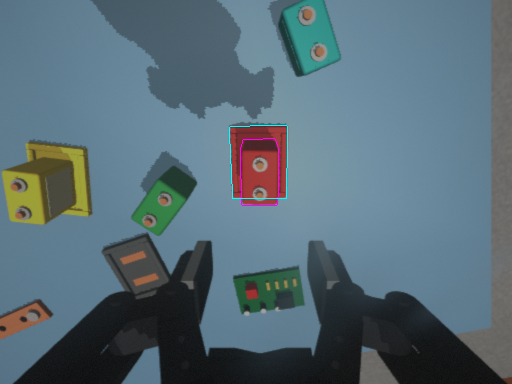

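View pics/side9.png

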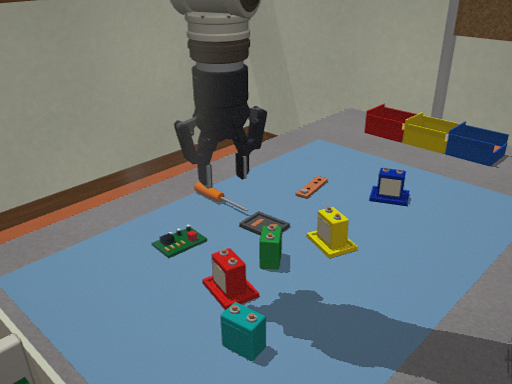

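Everything is in place: red at (229,275), yellow at (332,230) and blue at (391,187) stand upright in their own trays. Grey at (264,224) is empty, the bystanders haven't moved, and the arm is clear.

```bash
python3 -c "
from workcell import *
print(job_done())"
```

```text
the job is handed in; nothing more can be done
None
```

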